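# Find the rocking foot of the eyelet press and shim it

### The arm

A 6-joint arm with a two-finger parallel gripper is mounted at the origin on the work surface. World frame = base frame: x ahead of the robot, y to its left, z up, the work surface at z = 0. Lengths are in m, angles in degrees, forces in N, time in s.
With the tool pointing down it reaches from about 0.4 to 0.825 m from the base axis. Payload 7 kg.
Tool frame: the origin (TCP) lies midway between the tips of the shut fingers; the grasp point (between the pads) lies 19 mm behind it; z points along the fingers, y is the direction in which the jaws open and shut (so a half turn about z gives the same grasp; the last joint's range is limited). The gripper opens to 88 mm and grips with 3 to 60 N. Pads are 19 mm wide; open, the fingers measure 130 mm over their backs; the gripper's body (78 mm by 193 mm) begins 47 mm behind the grasp point.
Start: joints at [89.788, 20.546, 0.682, 0, -70.136, -16.507], TCP at [0.194, 0.646, 0.227] pointing down, gripper open.
Joint ranges: [-176.03, 176.03], [-82.01, 121.73], [-58.28, 71.71], [-173.87, 95.51], [-174.79, -0.11], [-173.66, 173.66]. Speed limits (degrees/s): [136.94, 136.94, 172.46, 180, 180, 180].

### API

Orientations are given as [roll, pitch, yaw] about the fixed x, y, z axes, in that order (R = Rz(yaw) Ry(pitch) Rx(roll)).
In Python, from plant import get_state, capture, get_calibration, close_job, boxes_of, cut_out gives the robot as it stands.
- The arm moves only by the tool apply_moves, never from a script. Its argument "commands" is a list of rows, each an object with "grip": the closure, from 0 (fully open) to 1 (shut); "slide": the shift along the tool's x, y, z in m, a list of three; "roll": the turn about the tool's z in degrees. In form: [{"grip": grip, "slide": [x, y, z], "roll": roll}, ...]. A call has 1 to 5 rows; each row is the pose to reach, as a shift and turn from the pose commanded when the call began, along the tool's axes at that moment; what a row does not reach only later rows make up. A row lasts 1/8 s, in which the tool goes at most 62.5 mm and 10.7 degrees, less where a joint would pass 70% of its speed; a pose out of reach is approached as far as the arm can. A call with a gripper value outside its range is refused whole. The fingers move at their own pace and stop on an object; "grip_force" is the grip in N (left out, the last holds). Time passes only in rows, so rows that repeat a pose let the fingers close. It gives the time, the measured TCP pose, the force and the opening at its end, in the units of the state.
- get_state(): the state, without advancing time (a new reading comes with each control period).
- capture(name): name is "side" or "top"; returns (picture, depth): 384x512x3 uint8, red, green, blue; 384x512 float32, m along the optical axis (not along the pixel's ray), 0 where there is no reading.
- get_calibration(name): a dict with "mtx" (3x3 intrinsics, pixels), "distortion" ([k1, k2, p1, p2, k3] as OpenCV has them; the pictures are not rectified), "R" (3x3) and "t" (3): a world point X has camera coordinates R X + t. Camera axes: x right, y down, z forward; pixel columns grow to the right and rows downward; lengths in m; the calibration is good to about 2 mm. A picture is of the moment at which its call begins. get_calibration takes no time and is no camera call.
- close_job(): hands the job in, once; it reports no verdict.
Trained networks look in the newest picture that a camera, given by its name, has taken for a name from the list of things; names that differ only in an ending like _2 or _b are one class to them, and where a whole thing is asked for, a point or a joint stands for the part that bears it (a point fixed in the world has none). Each returns a list of dicts, best first, with "score" (0 to 1); they miss things now and then, are a little off and sometimes report something else, mostly with a low value. They report only what shows in the picture. A call takes as long as a camera call.
- boxes_of(name, camera): "position" ([x, y, z] in m, in the coordinates of the camera as it stood for that picture, good to about 4 mm: the middle of the surface that is visible of it).
- cut_out(name, camera): "mask" (384x512 bool, what is visible of it).
The state is a dict: "time_s": time; "joints": joint angles; "qd": joint speeds; "joint_torque": joint torques, N m; "tcp_pos": TCP position; "eef_rot": TCP orientation; "contact_force": force on the tool from outside, world axes, zero at the start; "moment": the same for the moment, N m; "gripper_width": finger opening in m.
Only numpy, scipy, OpenCV 4.12 (cv2) and the standard library are available. Lean on these libraries where they do the work, as an engineer would, in place of code of your own. Each camera call takes 0.05 s, during which the arm holds its last target.

### The job

The eyelet press rocks on one of its four feet. Push down on its foot lugs with the fingertips, one after another, to find the one that gives, then push down the upright shim tab of that same foot until it lies fully flat, so that the press stands level and firm. Leave the other three shims up, do not lift or shift the press, and leave the roller, tape and jar alone.

Things in the scene. Friction and masses are not known exactly. Their poses are not given: they have to be found in the camera images.
- press: Grey two-pillar eyelet press, 1.7 kg, loose on four steel foot blocks. Base plate 170 (x) x 160 (y) x 12 mm, four foot lugs on its left and right sides at x +-62, y +-102 mm; crossbar 34 x 90 mm with black cap in the middle, top 74 mm above the underside. Origin: centre of the underside, 28 mm above the table. x points away from the robot (yaw within 0.22 rad), y left, z up.
- board: Fixed plywood board under the press, 360 x 340 x 8 mm. Origin: centre of its underside; axes parallel to the level press's. One of the four foot blocks on it is 4 mm short: which one changes. A push of 3 to 8 N on the middle of that lug tips it down 2.5 to 3 mm (the press tilts 0.03 rad); let go, it rocks back level. The other lugs, pushed in the middle, give under 1 mm.
- lug_near_left (a point): Centre of the top face of the near left foot lug (near: robot's side, left: +y, in the press's frame), 40 mm above the table. Lug 40 mm along x, 45 mm out from the plate, 12 mm thick. Its shim: a steel tab 18 mm wide, 3 mm thick, hinged along y at 28 mm to -x of this point, 26 to 30 mm above the table, and reaching 48 mm from the hinge towards -x, slanting up.
- lug_near_right (a point): Centre of the top face of the near right foot lug (near: robot's side, left: +y, in the press's frame), 40 mm above the table. Lug 40 mm along x, 45 mm out from the plate, 12 mm thick. Its shim: a steel tab 18 mm wide, 3 mm thick, hinged along y at 28 mm to -x of this point, 26 to 30 mm above the table, and reaching 48 mm from the hinge towards -x, slanting up.
- lug_far_left (a point): Centre of the top face of the far left foot lug (near: robot's side, left: +y, in the press's frame), 40 mm above the table. Lug 40 mm along x, 45 mm out from the plate, 12 mm thick. Its shim: a steel tab 18 mm wide, 3 mm thick, hinged along y at 28 mm to -x of this point, 26 to 30 mm above the table, and reaching 48 mm from the hinge towards -x, slanting up.
- lug_far_right (a point): Centre of the top face of the far right foot lug (near: robot's side, left: +y, in the press's frame), 40 mm above the table. Lug 40 mm along x, 45 mm out from the plate, 12 mm thick. Its shim: a steel tab 18 mm wide, 3 mm thick, hinged along y at 28 mm to -x of this point, 26 to 30 mm above the table, and reaching 48 mm from the hinge towards -x, slanting up.
- shim_a (a joint): Angle (rad) of one of the four shims: 0 to 0.1 as found (standing up), 0.6 fully flat at a hard stop. Which lug it belongs to changes from run to run and is not told. All four shims look alike; as found the free end stands 23 to 27 mm above its hinge, 42 mm to -x of it.
- shim_b (a joint): Angle (rad) of one of the four shims: 0 to 0.1 as found (standing up), 0.6 fully flat at a hard stop. Which lug it belongs to changes from run to run and is not told. A shim turns down when pushed straight down 30 to 36 mm to -x of its hinge with about 7 N; it stays by friction.
- shim_c (a joint): Angle (rad) of one of the four shims: 0 to 0.1 as found (standing up), 0.6 fully flat at a hard stop. Which lug it belongs to changes from run to run and is not told. Flat, a shim is level, its top 28 to 32 mm above the table.
- shim_d (a joint): Angle (rad) of one of the four shims: 0 to 0.1 as found (standing up), 0.6 fully flat at a hard stop. Which lug it belongs to changes from run to run and is not told. Flat, a shim fills 4 mm between foot and lug: under the rocking lug this makes the press firm and level, under a sound one it jacks the press out of level.
- roller: Seam hand roller lying on the table right of the press, wooden handle and rubber wheel, about 190 mm long, 34 mm high; leave alone. Origin on the table near its middle.
- tape: Roll of white tape, 90 mm across, 45 mm high, flat on the table left of the press; leave alone. Origin: centre of its underside.
- jar: Jar of brass eyelets, 56 mm across, 70 mm high, standing left of the press; leave alone. Origin: centre of its underside.

How it is judged (in metres and radians):
On the way, in this order (a step that is already met when the one before it is completed fails the run):
1. a fingertip presses the rocking lug down: the press tilts, all shims still up (angle between press's own z axis and vertical above 0.014 rad and contact force between the fingers and press above 1 N and value of joint each of shim_a, shim_b, shim_c, shim_d below 0.3 rad), for 0.1 s.
2. the shim of that foot, and no other, lies flat and the press is level (((value of joint shim_a above 0.53 rad and value of joint each of shim_b, shim_c, shim_d below 0.3 rad) or (value of joint shim_b above 0.53 rad and value of joint each of shim_a, shim_c, shim_d below 0.3 rad) or (value of joint shim_c above 0.53 rad and value of joint each of shim_a, shim_b, shim_d below 0.3 rad) or (value of joint shim_d above 0.53 rad and value of joint each of shim_a, shim_b, shim_c below 0.3 rad)) and angle between press's own z axis and vertical below 0.008 rad), for 0.2 s.
At the end, for the whole second after the job is handed in: Exactly one shim is flat (over 0.53 rad of 0.6), the other three are up (under 0.3 rad), and it is the short foot's: the press stands level within 0.008 rad, at rest, within 15 mm of where it stood; roller, tape and jar within 20 mm of their places (all of step 2 and not (distance of press from where it was at the start of the episode above 0.015 m) and linear speed of press below 0.01 m/s and not (distance of roller from where it was at the start of the episode above 0.02 m) and not (distance of tape from where it was at the start of the episode above 0.02 m) and not (distance of jar from where it was at the start of the episode above 0.02 m)); the robot touches nothing.
It fails at once if a shim at a sound foot is pressed flat, jacking the press out of level (value of joint any of shim_a, shim_b, shim_c, shim_d above 0.53 rad and angle between press's own z axis and vertical above 0.0105 rad).
It fails at once if two shims are pressed down (value of joint each of shim_a, shim_b above 0.35 rad or value of joint each of shim_a, shim_c above 0.35 rad or value of joint each of shim_a, shim_d above 0.35 rad or value of joint each of shim_b, shim_c above 0.35 rad or value of joint each of shim_b, shim_d above 0.35 rad or value of joint each of shim_c, shim_d above 0.35 rad).
It fails at once if the press is lifted or shifted more than 15 mm (distance of press from where it was at the start of the episode above 0.015 m).
It fails at once if roller, tape or jar is moved more than 20 mm (distance of any of roller, tape, jar from where it was at the start of the episode above 0.02 m).
It also fails if it takes over 64 s, if anything falls off the work surface, if the arm or the gripper's body presses on something with over 40 N, if the wrist force passes 120 N, or if a joint passes its speed limit or range.

## Working session

There is one attempt and no reset: what is moved stays moved. The work goes in short steps, Python scripts to look and compute and a tool call to move; the robot and the scene stay as the last step left them, time stands still between calls to the robot, and variables do not carry over. Pictures are saved under pics/ and viewed, and the job is handed in when it is done.

Besides the shell and the picture viewer there is one more tool, called after ">>>" in YAML: its name, and indented under it one key for each argument. apply_moves: Moves the arm, as the interface text tells. Its arguments: {"type":"object","properties":{"commands":{"type":"array"},"grip_force":{"type":"number"}},"required":["commands"]}

```bash
mkdir -p pics; cat > h.py <<'E'
import numpy as np,cv2
from plant import *
def grab(n,tag):
    p,d=capture(n); cv2.imwrite(f'pics/{tag}.png',p[:,:,::-1]); np.save(f'pics/{tag}_d.npy',d); return p,d
def cloud(n,d):
    c=get_calibration(n); K=np.array(c['mtx']);D=np.array(c['distortion']);R=np.array(c['R']);t=np.array(c['t'])
    h,w=d.shape; uv=np.stack(np.meshgrid(np.arange(w),np.arange(h)),-1).reshape(-1,1,2).astype(float)
    xy=cv2.undistortPoints(uv,K,D).reshape(h,w,2)
    P=np.dstack([xy*d[...,None],d]); W=(P-t)@R; W[d==0]=np.nan
    return W
def c2w(n,p):
    c=get_calibration(n); return np.array(c['R']).T@(np.array(p)-np.array(c['t']))
def w2p(n,X):
    c=get_calibration(n); return cv2.projectPoints(np.atleast_2d(np.array(X,float)),cv2.Rodrigues(np.array(c['R']))[0],np.array(c['t'],float),np.array(c['mtx']),np.array(c['distortion']))[0].reshape(-1,2)
E
python3 - <<'E'
from h import *
print(get_state())
for n in('top','side'):
    p,d=grab(n,n+'0')
    for k in ('press','board','lug_near_left','lug_near_right','lug_far_left','lug_far_right','roller','tape','jar','shim_a'):
        for b in boxes_of(k,n)[:5]: print(n,k,round(b['score'],2),c2w(n,b['position']).round(4))
E
```

```text
{'time_s': 0.0, 'joints': array([ 8.97884282e+01,  2.05913943e+01,  6.33272610e-01, -1.98421067e-02,
       -7.01370992e+01, -1.65060735e+01]), 'qd': array([ 0.08035079, -0.02693362,  0.13472917,  0.03661788, -0.12133103,
        0.07619615]), 'joint_torque': array([-1.18912860e-03, -5.82718134e+01,  2.93078935e+01,  6.99760392e+00,
        6.88961009e-03, -1.47287392e-04]), 'tcp_pos': array([0.19406353, 0.64597749, 0.22562023]), 'eef_rot': array([ 1.79903403e+02, -9.17232144e-03, -1.67243948e+01]), 'contact_force': array([ 0.49107887,  0.30739808, -0.32997109]), 'moment': array([-0.00145757, -0.02930272, -0.00416231]), 'gripper_width': 0.08760208986962971}
top press 0.78 [0.5979 0.0309 0.0424]
top board 0.58 [0.5943 0.0281 0.0047]
top lug_near_left 0.68 [0.5941 0.0325 0.0436]
top lug_near_right 0.94 [0.6001 0.0279 0.0445]
top lug_near_right 0.52 [0.5767 0.2994 0.0426]
top lug_near_right 0.29 [ 0.585  -0.2031  0.0283]
top lug_far_left 0.76 [0.5985 0.0285 0.0405]
top lug_far_right 0.74 [0.6028 0.0312 0.0392]
top roller 0.63 [ 0.5796 -0.2008  0.0292]
top tape 0.84 [0.5765 0.2956 0.0429
[... 177 characters left out ...]
-0.0777  0.0403]
top shim_a 0.46 [ 0.4806 -0.0517  0.0374]
side press 0.6 [0.5909 0.0569 0.044 ]
side board 0.73 [0.5515 0.101  0.0078]
side lug_near_left 0.83 [0.5856 0.0543 0.0397]
side lug_near_right 0.72 [0.5855 0.0553 0.0395]
side lug_far_left 0.96 [0.5839 0.0576 0.0376]
side lug_far_left 0.46 [0.5682 0.3022 0.0339]
side lug_far_right 0.58 [0.584  0.0585 0.0412]
side lug_far_right 0.57 [0.5674 0.3042 0.0355]
side roller 0.69 [ 0.5715 -0.1934  0.0195]
side roller 0.66 [0.5896 0.059  0.043 ]
side tape 0.76 [0.5682 0.3068 0.0315]
side shim_a 0.71 [0.5674 0.3048 0.0344]
side shim_a 0.62 [0.5159 0.1482 0.0424]
side shim_a 0.45 [0.6389 0.1288 0.0444]
side shim_a 0.42 [ 0.475  -0.0463  0.0411]
```

```bash
python3 - <<'E'
from h import *
d=np.load('pics/top0_d.npy');W=cloud('top',d)
near=(abs(W[...,0]-.6)<.2)&(abs(W[...,1]-.03)<.2)
print(np.histogram(W[...,2][near],bins=np.arange(-.01,.09,.004)))
m=near&(W[...,2]>.036)&(W[...,2]<.0435)
P=W[m]
# template fit: union of plate + lugs
from scipy.optimize import minimize
def cost(v):
    c,s=np.cos(v[2]),np.sin(v[2]);q=P[:,:2]-v[:2];x=q[:,0]*c+q[:,1]*s;y=-q[:,0]*s+q[:,1]*c
    dp=np.maximum(np.maximum(abs(x)-.085,abs(y)-.08),0)
    dl=np.maximum(np.maximum(abs(abs(x)-.062)-.02,abs(abs(y)-.102)-.0225),0)
    dd=np.minimum(dp,dl); return np.minimum(dd,.008).sum()
best=min((minimize(cost,[.6,.03,a],method='Nelder-Mead',options=dict(xatol=1e-5,fatol=1e-6,initial_simplex=[[.6,.03,a],[.61,.03,a],[.6,.04,a],[.6,.03,a+.08]])) for a in(-.2,-.1,0,.1,.2)),key=lambda r:r.fun)
print(best.x,best.fun,len(P))
v=best.x;c,s=np.cos(v[2]),np.sin(v[2])
f=lambda x,y,z:[v[0]+c*x-s*y,v[1]+s*x+c*y,z]
img=cv2.imread('pics/top0.png')
pts=[]
for X in(-.062,.062):
  for Y in(.102,-.102):
    p=f(X,Y,.04);print('lug',np.round(p,4))
    for k in [(X,Y,.04),(X-.02,Y-.0225,.04),(X+.02,Y+.0225,.04),(X-.02,Y+.0225,.04),(X+.02,Y-.0225,.04),(X-.028,Y,.029),(X-.07,Y,.053)]: pts.append(f(*k))
for a in w2p('top',pts): cv2.circle(img,tuple(int(round(i)) for i in a),1,(0,0,255),-1)
cv2.imwrite('pics/top0f.png',cv2.resize(img,(800,600)))
E
```

```text
(array([   4,  583, 3268, 2310, 7086, 2110,   31,   18,   30,   67,   87,
        652, 2975,  926,   84,   64,   40,   12,    5,   19,   26,    0,
          1,    4]), array([-0.01 , -0.006, -0.002,  0.002,  0.006,  0.01 ,  0.014,  0.018,
        0.022,  0.026,  0.03 ,  0.034,  0.038,  0.042,  0.046,  0.05 ,
        0.054,  0.058,  0.062,  0.066,  0.07 ,  0.074,  0.078,  0.082,
        0.086]))
[ 0.60199168  0.02927356 -0.19520524] 1.1137326407464614 4145
lug [0.561  0.1414 0.04  ]
lug [ 0.5214 -0.0588  0.04  ]
lug [0.6826 0.1173 0.04  ]
lug [ 0.643  -0.0828  0.04  ]
```

View pics/top0f.png

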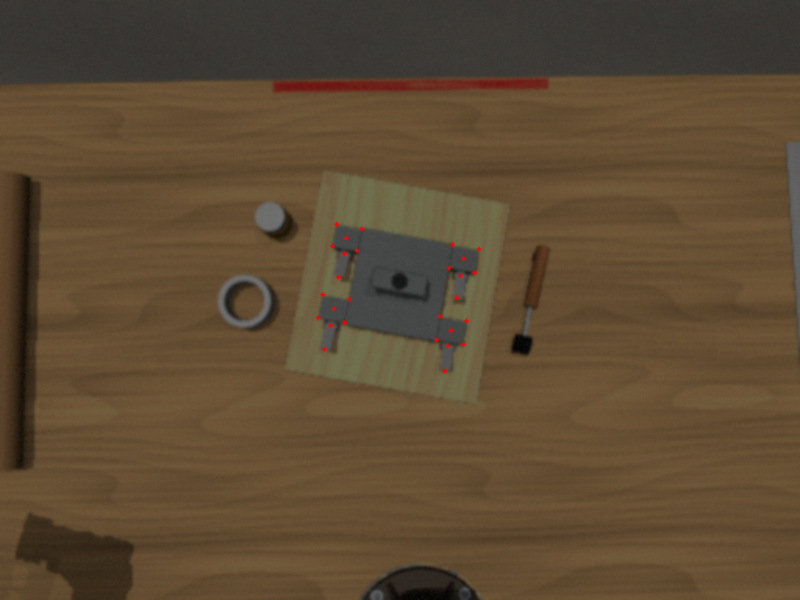

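View pics/side0.png

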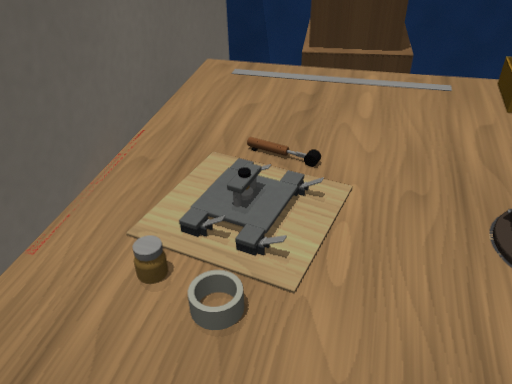

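The overlaid fit lands on all four lugs: in the enlarged top picture NL is at (333,308), NR (450,331), FL (346,238) and FR (463,258). The shims reach towards −x from each lug. The jaw axis goes along the press's x so the gripper body stays clear of the crossbar.

>>> apply_moves:
  commands:
    - {"grip": 1,"slide": [0.05,0.038,0],"roll": 8.5}
    - {"grip": 1,"slide": [0.1,0.076,0],"roll": 17}
    - {"grip": 1,"slide": [0.15,0.114,0],"roll": 25.5}
    - {"grip": 1,"slide": [0.2,0.152,0],"roll": 34}
    - {"grip": 1,"slide": [0.25,0.19,0],"roll": 42}
  grip_force: 20

```text
time_s: 1.72
tcp_pos: [0.379, 0.3921, 0.227]
eef_rot: [-180.0, 0.0, -59.0]
contact_force: [0.9, 1.0, -0.7]
gripper_width: 0.0433
```

```bash
cat >> h.py <<'E'
from scipy.spatial.transform import Rotation as Ro
V=(0.60199,0.02927,-0.19521)
def pw(x,y):
    c,s=np.cos(V[2]),np.sin(V[2]); return np.array([V[0]+c*x-s*y,V[1]+s*x+c*y])
def go(x,y,z,yaw=-101.2):
    s=get_state(); R=Ro.from_euler('xyz',s['eef_rot'],degrees=True)
    d=np.array([x,y,z])-s['tcp_pos']
    print('at',s['tcp_pos'].round(4),s['eef_rot'].round(2),'F',s['contact_force'].round(2),'slide',R.inv().apply(d).round(4),'roll',round(-(yaw-s['eef_rot'][2]),2),'t',s['time_s'],'w',s['gripper_width'])
E
python3 -c "
from h import *
go(*pw(-.062,.102),.2)"
```

```text
at [0.379  0.3921 0.227 ] [-1.7995e+02  2.0000e-02 -5.8970e+01] F [ 0.87  1.02 -0.69] slide [ 0.3087 -0.0266  0.0269] roll 42.23 t 1.725 w 0.043304405614037186
```

>>> apply_moves:
  commands:
    - {"grip": 1,"slide": [0.06,-0.005,0.0],"roll": 8.5}
    - {"grip": 1,"slide": [0.12,-0.01,0.0],"roll": 17}
    - {"grip": 1,"slide": [0.18,-0.015,0.01],"roll": 25.5}
    - {"grip": 1,"slide": [0.24,-0.02,0.02],"roll": 34}
    - {"grip": 1,"slide": [0.295,-0.026,0.027],"roll": 42.2}

```text
time_s: 2.35
tcp_pos: [0.5544, 0.1533, 0.1995]
eef_rot: [-180.0, 0.0, -101.2]
contact_force: [-0.1, 1.0, 1.3]
gripper_width: 0.0009
```

```bash
python3 -c "
from h import *
go(*pw(-.062,.102),.06)"
```

```text
at [0.5544 0.1533 0.1995] [-1.7998e+02  2.0000e-02 -1.0120e+02] F [-0.1   0.98  1.27] slide [ 0.0105 -0.0087  0.1395] roll -0.0 t 2.35 w 0.0008813001817822397
```

>>> apply_moves:
  commands:
    - {"grip": 1,"slide": [0.0105,-0.0087,0.05],"roll": 0}
    - {"grip": 1,"slide": [0.0105,-0.0087,0.1],"roll": 0}
    - {"grip": 1,"slide": [0.0105,-0.0087,0.14],"roll": 0}
    - {"grip": 1,"slide": [0.0105,-0.0087,0.147],"roll": 0}
    - {"grip": 1,"slide": [0.0105,-0.0087,0.147],"roll": 0}

```text
time_s: 2.98
tcp_pos: [0.5606, 0.1435, 0.0533]
eef_rot: [-180.0, -0.0, -100.9]
contact_force: [-0.1, -0.7, 0.2]
gripper_width: 0.0
```

```bash
python3 -c "
from h import *
go(*pw(-.062,.102),.04)
p,d=grab('side','side1');grab('top','top1')
cv2.imwrite('pics/side1c.png',cv2.resize(p[120:280,100:400,::-1],(750,400)))"
```

```text
at [0.5606 0.1435 0.0533] [-1.7997e+02 -1.0000e-02 -1.0089e+02] F [-0.08 -0.67  0.16] slide [ 0.002  -0.0007  0.0133] roll 0.31 t 2.975 w 4.3192405066757374e-05
```

View pics/side1c.png

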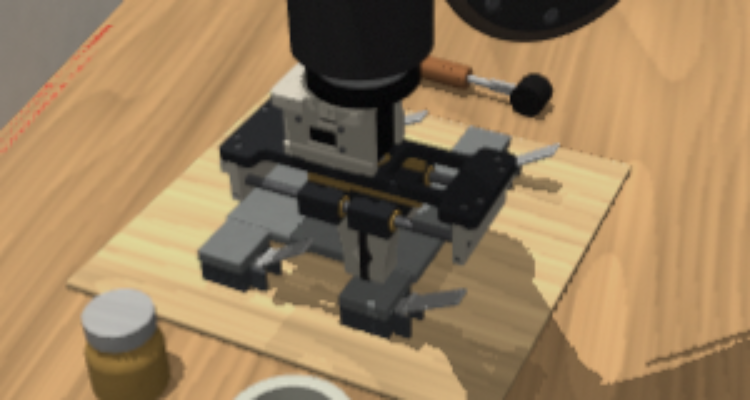

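The shut fingers hang over the near left lug at crop (370,275), and the body is clear of the crossbar. I'll press slowly from here.

>>> apply_moves:
  commands:
    - {"grip": 1,"slide": [0.001,0,0.008],"roll": 0}
    - {"grip": 1,"slide": [0.001,0,0.011],"roll": 0}
    - {"grip": 1,"slide": [0.001,0,0.013],"roll": 0}
    - {"grip": 1,"slide": [0.001,0,0.014],"roll": 0}
    - {"grip": 1,"slide": [0.001,0,0.014],"roll": 0}

```text
time_s: 3.7
tcp_pos: [0.5598, 0.1422, 0.0402]
eef_rot: [-180.0, 0.0, -100.9]
contact_force: [-6.4, -0.3, 15.1]
gripper_width: 0.0004
```

Near left gives nothing (15 N at z = 0.040), so it is sound. Far left is next.

>>> apply_moves:
  commands:
    - {"grip": 1,"slide": [0,0,-0.035],"roll": 0}
    - {"grip": 1,"slide": [0,-0.045,-0.035],"roll": 0}
    - {"grip": 1,"slide": [0,-0.09,-0.035],"roll": 0}
    - {"grip": 1,"slide": [0,-0.123,-0.035],"roll": 0.3}
    - {"grip": 1,"slide": [0,-0.123,-0.03],"roll": 0.3}

```text
time_s: 4.32
tcp_pos: [0.6826, 0.1183, 0.0681]
eef_rot: [-180.0, 0.0, -101.3]
contact_force: [-0.2, -0.5, -0.9]
gripper_width: -0.0005
```

```bash
python3 -c "
from h import *
go(*pw(.062,.102),.043)"
```

```text
at [0.6826 0.1183 0.0681] [-1.7995e+02  1.0000e-02 -1.0130e+02] F [-0.23 -0.46 -0.94] slide [ 0.0009 -0.0002  0.0251] roll -0.1 t 4.325 w -0.0005052047673158631
```

>>> apply_moves:
  commands:
    - {"grip": 1,"slide": [0.001,0,0.015],"roll": 0}
    - {"grip": 1,"slide": [0.001,0,0.024],"roll": 0}
    - {"grip": 1,"slide": [0.001,0,0.027],"roll": 0}
    - {"grip": 1,"slide": [0.001,0,0.029],"roll": 0}
    - {"grip": 1,"slide": [0.001,0,0.029],"roll": 0}

```text
time_s: 4.95
tcp_pos: [0.6802, 0.1182, 0.0404]
eef_rot: [-180.0, 0.0, -101.2]
contact_force: [-3.3, 0.2, 4.5]
gripper_width: 0.0005
```

>>> apply_moves:
  commands:
    - {"grip": 1,"slide": [0,0,0.001],"roll": 0}
    - {"grip": 1,"slide": [0,0,0.001],"roll": 0}
    - {"grip": 1,"slide": [0,0,0.001],"roll": 0}

```text
time_s: 5.32
tcp_pos: [0.6802, 0.1182, 0.0403]
eef_rot: [-180.0, 0.0, -101.2]
contact_force: [-6.0, 0.4, 11.8]
gripper_width: 0.0007
```

Far left is sound too (12 N at z = 0.0403). Next is far right.

>>> apply_moves:
  commands:
    - {"grip": 1,"slide": [0,-0.002,-0.05],"roll": 0}
    - {"grip": 1,"slide": [0.055,-0.002,-0.08],"roll": 0}
    - {"grip": 1,"slide": [0.11,-0.002,-0.08],"roll": 0}
    - {"grip": 1,"slide": [0.165,-0.002,-0.08],"roll": 0}
    - {"grip": 1,"slide": [0.204,-0.002,-0.06],"roll": 0}

```text
time_s: 5.95
tcp_pos: [0.6436, -0.0844, 0.1006]
eef_rot: [-179.7, 0.1, -101.2]
contact_force: [-0.2, 0.2, -0.5]
gripper_width: 0.0008
```

```bash
python3 -c "
from h import *
go(*pw(.062,-.102),.043)"
```

```text
at [ 0.6436 -0.0844  0.1006] [-1.7974e+02  7.0000e-02 -1.0124e+02] F [-0.21  0.24 -0.5 ] slide [-0.0014  0.0011  0.0576] roll -0.04 t 5.95 w 0.0008303288122328762
```

>>> apply_moves:
  commands:
    - {"grip": 1,"slide": [0,0,0.035],"roll": 0}
    - {"grip": 1,"slide": [0,0,0.053],"roll": 0}
    - {"grip": 1,"slide": [0,0,0.059],"roll": 0}
    - {"grip": 1,"slide": [0,0,0.061],"roll": 0}
    - {"grip": 1,"slide": [0,0,0.061],"roll": 0}

```text
time_s: 6.58
tcp_pos: [0.6417, -0.0825, 0.0402]
eef_rot: [179.9, -0.1, -101.1]
contact_force: [-11.4, -2.0, 18.0]
gripper_width: 0.0006
```

>>> apply_moves:
  commands:
    - {"grip": 1,"slide": [0,0,0.001],"roll": 0}
    - {"grip": 1,"slide": [0,0,0.001],"roll": 0}

```text
time_s: 6.82
tcp_pos: [0.6417, -0.0825, 0.0402]
eef_rot: [179.9, -0.1, -101.1]
contact_force: [-13.5, -0.1, 25.4]
gripper_width: 0.0006
```

Far right is also sound. Near right should be the one that rocks.

>>> apply_moves:
  commands:
    - {"grip": 1,"slide": [0,0,-0.045],"roll": 0}
    - {"grip": 1,"slide": [0,0.045,-0.045],"roll": 0}
    - {"grip": 1,"slide": [0,0.09,-0.045],"roll": 0}
    - {"grip": 1,"slide": [0,0.124,-0.045],"roll": 0}
    - {"grip": 1,"slide": [0,0.124,-0.025],"roll": 0}

```text
time_s: 7.45
tcp_pos: [0.521, -0.0571, 0.064]
eef_rot: [-179.8, 0.1, -101.1]
contact_force: [1.0, 0.2, -0.2]
gripper_width: 0.0005
```

```bash
python3 -c "
from h import *
go(*pw(-.062,-.102),.043)"
```

```text
at [ 0.521  -0.0571  0.064 ] [-1.7975e+02  1.1000e-01 -1.0108e+02] F [ 0.99  0.18 -0.19] slide [ 0.0016 -0.0006  0.021 ] roll 0.12 t 7.45 w 0.0005479719969986453
```

>>> apply_moves:
  commands:
    - {"grip": 1,"slide": [0.001,0,0.015],"roll": 0}
    - {"grip": 1,"slide": [0.001,0,0.021],"roll": 0}
    - {"grip": 1,"slide": [0.001,0,0.024],"roll": 0}
    - {"grip": 1,"slide": [0.001,0,0.026],"roll": 0}
    - {"grip": 1,"slide": [0.001,0,0.027],"roll": 0}

```text
time_s: 8.07
tcp_pos: [0.5209, -0.0594, 0.0369]
eef_rot: [180.0, -0.0, -101.2]
contact_force: [-15.3, 6.6, 37.9]
gripper_width: 0.0003
```

>>> apply_moves:
  commands:
    - {"grip": 1,"slide": [0,0,0.001],"roll": 0}
    - {"grip": 1,"slide": [0,0,0.001],"roll": 0}
    - {"grip": 1,"slide": [0,0,0.001],"roll": 0}

```text
time_s: 8.45
tcp_pos: [0.5209, -0.0594, 0.0369]
eef_rot: [-180.0, -0.0, -101.2]
contact_force: [-15.6, 5.7, 39.7]
gripper_width: 0.0006
```

The near right lug gives 3.3 mm (z = 0.0369), so that is the rocking foot. I'll lift off and look before touching its shim.

>>> apply_moves:
  commands:
    - {"grip": 1,"slide": [0,0,-0.045],"roll": 0}
    - {"grip": 1,"slide": [0,0,-0.05],"roll": 0}
    - {"grip": 1,"slide": [0,0.045,-0.05],"roll": 0}
    - {"grip": 1,"slide": [0,0.061,-0.05],"roll": 0}
    - {"grip": 1,"slide": [0,0.061,-0.05],"roll": 0}

```text
time_s: 9.07
tcp_pos: [0.4606, -0.0474, 0.0837]
eef_rot: [-180.0, 0.0, -101.2]
contact_force: [1.0, 0.3, 0.7]
gripper_width: 0.0004
```

```bash
python3 -c "
from h import *
go(*pw(-.123,-.102),.06)
p,d=grab('side','side2');q,e=grab('top','top2')
cv2.imwrite('pics/side2c.png',np.vstack([cv2.resize(p[140:260,100:400,::-1],(700,280)),cv2.resize(q[100:270,170:360,::-1],(340,304))[:, :].repeat(1,0) if 0 else cv2.copyMakeBorder(cv2.resize(q[100:270,170:360,::-1],(340,304)),0,0,0,360,cv2.BORDER_CONSTANT)]))
for b in boxes_of('shim_a','top'): print(b['score'],c2w('top',b['position']).round(4))
for b in boxes_of('shim_a','side'): print(b['score'],c2w('side',b['position']).round(4))
print(pw(-.111,-.102))
"
```

```text
at [ 0.4606 -0.0474  0.0837] [-179.99    0.   -101.18] F [1.04 0.28 0.67] slide [-0.0007 -0.0009  0.0237] roll 0.02 t 9.075 w 0.0003955256871302458
0.53 [0.6385 0.1255 0.0448]
0.52 [0.5169 0.1449 0.0409]
0.51 [ 0.5962 -0.0749  0.0385]
0.67 [0.5151 0.1481 0.0412]
[ 0.47331303 -0.04926176]
```

View pics/side2c.png

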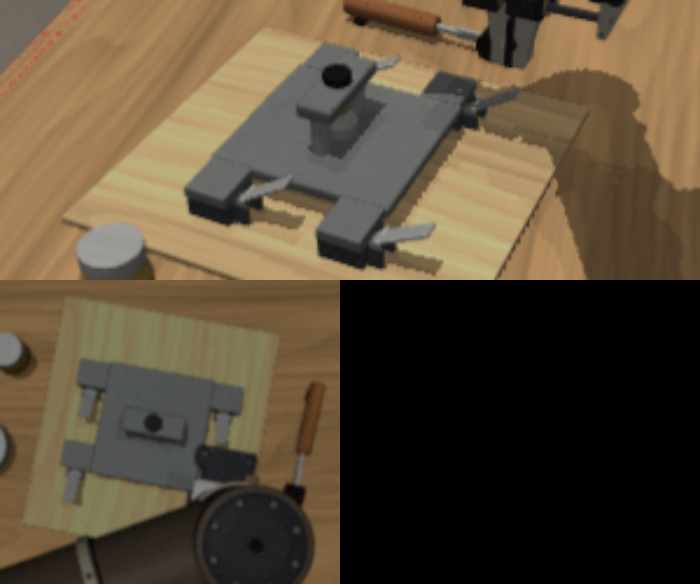

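All four shims are still up and the press has not shifted. The fingers are over the near right shim's outer half at crop (510,60), with the shim tip at (520,92). Pushing down.

>>> apply_moves:
  commands:
    - {"grip": 1,"slide": [-0.001,-0.001,0.022],"roll": 0}
    - {"grip": 1,"slide": [-0.001,-0.001,0.032],"roll": 0}
    - {"grip": 1,"slide": [-0.001,-0.001,0.038],"roll": 0}
    - {"grip": 1,"slide": [-0.001,-0.001,0.043],"roll": 0}
    - {"grip": 1,"slide": [-0.001,-0.001,0.048],"roll": 0}

```text
time_s: 9.9
tcp_pos: [0.4624, -0.0469, 0.0356]
eef_rot: [180.0, -0.0, -101.2]
contact_force: [-3.7, 2.0, 6.6]
gripper_width: 0.0003
```

>>> apply_moves:
  commands:
    - {"grip": 1,"slide": [0,0,0.002],"roll": 0}
    - {"grip": 1,"slide": [0,0,0.004],"roll": 0}
    - {"grip": 1,"slide": [0,0,0.005],"roll": 0}
    - {"grip": 1,"slide": [0,0,0.006],"roll": 0}

```text
time_s: 10.4
tcp_pos: [0.4618, -0.0469, 0.0295]
eef_rot: [179.9, -0.0, -101.2]
contact_force: [-2.8, 1.6, 5.7]
gripper_width: 0.0004
```

>>> apply_moves:
  commands:
    - {"grip": 1,"slide": [0,0,0.001],"roll": 0}
    - {"grip": 1,"slide": [0,0,0.002],"roll": 0}
    - {"grip": 1,"slide": [0,0,0.002],"roll": 0}

```text
time_s: 10.78
tcp_pos: [0.4617, -0.0469, 0.028]
eef_rot: [179.9, -0.0, -101.2]
contact_force: [-6.0, 2.4, 12.7]
gripper_width: 0.0007
```

>>> apply_moves:
  commands:
    - {"grip": 1,"slide": [0,0,0.001],"roll": 0}
    - {"grip": 1,"slide": [0,0,0.0015],"roll": 0}
    - {"grip": 1,"slide": [0,0,0.0015],"roll": 0}

```text
time_s: 11.15
tcp_pos: [0.4618, -0.0469, 0.0277]
eef_rot: [179.9, -0.0, -101.2]
contact_force: [-12.3, 5.3, 31.8]
gripper_width: 0.0004
```

It is at the hard stop: 32 N with no further travel. I'll lift off, retreat and check.

>>> apply_moves:
  commands:
    - {"grip": 1,"slide": [0,0,-0.03],"roll": 0}
    - {"grip": 1,"slide": [0,0,-0.09],"roll": 0}
    - {"grip": 1,"slide": [0,0,-0.15],"roll": 0}
    - {"grip": 1,"slide": [-0.05,0,-0.18],"roll": 0}
    - {"grip": 1,"slide": [-0.1,0,-0.2],"roll": 0}

```text
time_s: 11.78
tcp_pos: [0.4826, 0.0522, 0.2284]
eef_rot: [-179.8, 0.1, -101.3]
contact_force: [0.7, 0.4, 0.2]
gripper_width: 0.0005
```

>>> apply_moves:
  commands:
    - {"grip": 1,"slide": [-0.06,0,0],"roll": 0}
    - {"grip": 1,"slide": [-0.12,0,0],"roll": 0}
    - {"grip": 1,"slide": [-0.18,0,0],"roll": 0}
    - {"grip": 1,"slide": [-0.24,0,0],"roll": 0}
    - {"grip": 1,"slide": [-0.3,0,0],"roll": 0}

```text
time_s: 12.4
tcp_pos: [0.5405, 0.3476, 0.2259]
eef_rot: [-180.0, -0.0, -101.2]
contact_force: [0.9, -0.8, 1.4]
gripper_width: 0.0005
```

```bash
python3 -c "
from h import *
go(*pw(-.123,-.102),.06)
p,d=grab('side','side3');q,e=grab('top','top3')
W=cloud('top',e);W0=cloud('top',np.load('pics/top0_d.npy'))
def st(W,x,y,r=.008):
    c=pw(x,y);m=np.hypot(W[...,0]-c[0],W[...,1]-c[1])<r;return np.round(1000*np.nanmedian(W[...,2][m]),1)
for X in(-.062,.062):
  for Y in(.102,-.102): print(X,Y,'lug',st(W0,X,Y),st(W,X,Y),'shim',st(W0,X-.06,Y,.006),st(W,X-.06,Y,.006))
# plane of plate
def tilt(W):
    c,s=np.cos(V[2]),np.sin(V[2]);a=W[...,0]-V[0];b=W[...,1]-V[1];x=a*c+b*s;y=-a*s+b*c
    m=(abs(x)<.08)&(abs(y)<.12)&(W[...,2]>.034)&(W[...,2]<.046)
    return np.linalg.lstsq(np.c_[x[m],y[m],np.ones(m.sum())],W[...,2][m],rcond=None)[0]
print(tilt(W0),tilt(W))
a=cv2.imread('pics/top0.png')
cv2.imwrite('pics/cmp3.png',np.vstack([cv2.resize(p[140:260,100:400,::-1],(700,280)),np.hstack([cv2.resize(i[100:270,170:360],(340,304)) for i in(a,q[:,:,::-1])]+[np.zeros((304,20,3),np.uint8)])]))
"
```

```text
at [0.5405 0.3476 0.2259] [-1.8000e+02 -2.0000e-02 -1.0121e+02] F [ 0.88 -0.77  1.37] slide [0.4023 0.0007 0.166 ] roll -0.01 t 12.4 w 0.00046893643252592326
-0.062 0.102 lug 40.4 41.4 shim 48.0 51.1
-0.062 -0.102 lug 39.6 40.7 shim 49.2 28.3
0.062 0.102 lug 40.0 40.4 shim 53.1 53.9
0.062 -0.102 lug 39.8 41.1 shim 49.9 49.4
[-0.00029202  0.00048014  0.04026403] [-0.0001576   0.00015147  0.04031394]
```

View pics/cmp3.png

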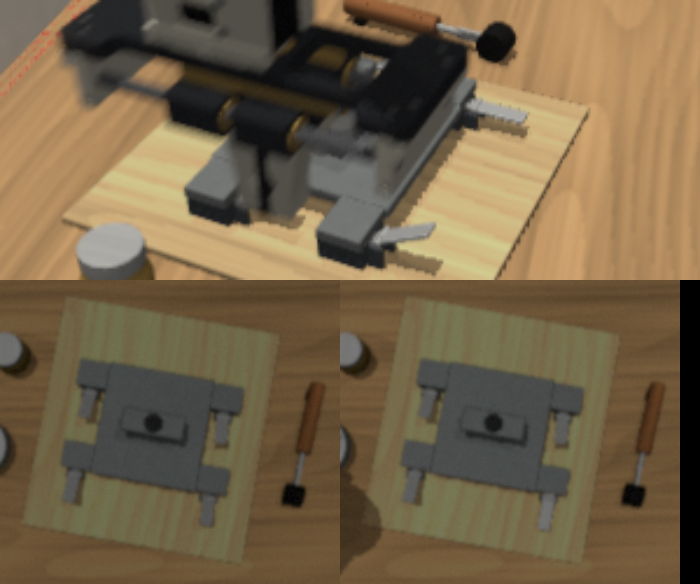

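```bash
python3 -c "
from plant import *
print(close_job())"
```

```text
the job is handed in; nothing more can be done
None
```

The near right foot was the rocking one. Its shim is now down at its hard stop and the press stands level. I handed the job in at about 12.5 s; it gave no verdict.

- **Finding the foot:** I pressed all four lugs with the shut fingertips. Near left, far left and far right held at z ≈ 0.040 m under 12 to 25 N. Near right gave about 3.3 mm, to z = 0.0369 m. I pressed it harder than needed, up to about 40 N.
- **Pressing the shim:** I pushed the near right shim straight down until it stopped moving, with the force rising from 13 to 32 N over 0.3 mm.

**Last checks, from the top camera:**
- The near right shim top is at 28 mm, down from 49 mm. The other three still stand at 49 to 54 mm.
- The fitted slope of the press's plate is under 0.0003 rad.
- By eye in the before and after pictures, the press and roller had not moved. The tape and jar were only partly in that view; what showed of them looked unchanged.
- The arm had retreated to 0.226 m above the table, touching nothing.

None of these checks failed or disagreed. I did not press the near right lug again to confirm that it is now firm.

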